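Lower the sample-cup lift on its ratchet crank

ROBOT

A 6-joint arm with a two-finger parallel gripper is mounted at the origin on the work surface; the furniture and walls round the work are solid. World frame = base frame: x ahead of the robot, y to its left, z up, the work surface at z = 0. Lengths are in m, angles in rad, forces in N, time in s.
With the tool pointing down it reaches from about 0.35 to 0.725 m from the base axis. Payload 6 kg.
Tool frame: the origin (TCP) lies midway between the tips of the shut fingers; the grasp point (between the pads) lies 19 mm behind it (ctrl.hold_point_z is the distance from the TCP to the grasp point, in m); z points along the fingers, y is the line along which they close (so a half turn about z gives the same grasp; the last joint's range is limited). The gripper opens to 85 mm and grips with 20 to 120 N. Pads are 22 mm wide; open, the fingers measure 114 mm over their backs; the gripper's body (76 mm by 85 mm) begins 54 mm behind the grasp point. The pads swing forward as they close: fully open they stand 13 mm farther back than shut.
Start: joints at [1.614, 0.04, 0.085, 0, -1.615, -0.334], TCP at [0.172, 0.575, 0.231] pointing down, gripper open.
Joint ranges: [-2.56, 2.56], [-1.29, 2.01], [-1.08, 1.49], [-3.29, 1.98], [-2.81, -0.18], [-2.99, 2.99]. Speed limits (rad/s): [2.57, 2.57, 3.01, 3.14, 3.14, 3.14].

INTERFACE

Orientations are given as [roll, pitch, yaw] about the fixed x, y, z axes, in that order (R = Rz(yaw) Ry(pitch) Rx(roll)).
In Python, from cell import get_state, vision, ticket, find_in, landmark_of, ctrl gives the robot as it stands.
- The arm moves only by the shell command python3 -m pendant 'ROWS' [FORCE]. ROWS is text: rows parted by semicolons, each of 5 numbers parted by spaces: the finger opening in mm, from 0 to 85.4, then the shift along the world's x, y, z in mm, then the turn about the world's z in rad. A call has 1 to 10 rows; each row is the pose to reach, as a shift and turn from the pose commanded when the call began; what a row does not reach only later rows make up. A row lasts 1/10 s, in which the tool goes at most 50 mm and 8.59 degrees, less where a joint would pass 70% of its speed; a pose out of reach is approached as far as the arm can. A call with a gripper value outside its range is refused whole. The fingers move at their own pace and stop on an object; FORCE is the grip in N (left out, the last holds). Time passes only in rows, so rows that repeat a pose let the fingers close. It gives the time, the measured TCP pose, the force, the opening and the grip force at its end, in the units of the state.
- get_state(): the state, without advancing time (a new reading comes with each control period).
- vision.grab_frame(name): name is "side" or "top" or "wrist"; returns a dict with "pixels" (480x640x3 uint8, blue, green, red), "fov_y" (degrees; the focal length in pixels is half the picture's height over the tangent of half this angle, whatever the lens; pixels are square), "cx", "cy" (the principal point, pixels), "extrinsics" (4x4, takes a point from camera to world coordinates). Camera axes: x right, y down, z forward; pixel columns grow to the right and rows downward; lengths in m; the calibration is good to about 2 mm. A picture is of the moment at which its call begins. There is no depth.
- ticket.job_done(): hands the job in; it is judged then, once.
Trained networks look in a picture, given as the dict that the camera call returned (one of the last four; its "shot" number tells which), for a name from the list of things; names that differ only in an ending like _2 or _b are one class to them, and where a whole thing is asked for, a point or a joint stands for the part that bears it (a point fixed in the world has none). Each returns a list of dicts, best first, with "score" (0 to 1); they miss things now and then, are a little off and sometimes report something else, mostly with a low value. They report only what shows in the picture. A call takes as long as a camera call. They do not tell look-alikes from the thing itself.
- find_in(picture, label): "extent" ([left, top, width, height] as shares, 0 to 1, of the picture: columns of its width, rows of its height, round what is visible of it).
- landmark_of(picture, label): "at" ([column, row] as shares, 0 to 1, of the picture: columns of its width, rows of its height: a listed point, or the origin of a listed thing).
The state is a dict: "time_s": time; "joint_pos": joint angles; "qd": joint speeds; "tau": joint torques, N m; "ee_pos": TCP position; "tcp_rot": TCP orientation; "contact_force": force on the tool from outside, world axes, zero at the start; "moment": the same for the moment, N m; "opening": finger opening in m; "grip_force": force on a finger pad.
Only numpy, scipy, OpenCV 4.12 (cv2) and the standard library are available. Lean on these libraries where they do the work, as an engineer would, in place of code of your own. Each camera call takes 0.05 s, during which the arm holds its last target. There are 200 camera calls.

TASK

Two small crank lifts stand on the desk with their trays wound up. On the lift whose tray carries the cup of capped tubes, take the black crank knob and lift it so that its pawl comes clear of the ratchet teeth, then let the crank turn back slowly (over two or three seconds or more) without letting go until the tray is all the way down, and let the pawl drop back in. Keep the cup standing on its tray and leave the other lift and its vials alone.

Things in the scene. Friction and masses are not known exactly. Their poses are not given: they have to be found in the camera images.
- cup_lift_knob (a point): Centre of the black round crank knob (upright, 30 mm diameter, 32 mm tall, top 131 mm above the desk) of the lift that carries the sample cup. It spins freely on its stem, so the grip need not turn with the crank. Free gap of 20 mm between its underside and the steel crank arm. The pawl pin is fixed under it: lifting the knob straight up lifts the pawl.
- cup_lift_axis (a point): Point on the upright axis of this lift's crank, level with the knob's centre. The knob moves round it on an 80 mm radius, counter-clockwise seen from above, 72 degrees to the end stop. The lift is fixed: white foot, toothed dark steel disc of 92 mm radius under the crank, 214 mm tall column 100 mm from the axis on the side away from the knob, tray 90 x 90 mm beyond it.
- cup_lift_crank (a joint): Crank angle in rad: 0 at the start (tray up), growing counter-clockwise seen from above to 1.25 at the end stop (tray 75 mm lower, fully down). The tray's weight pulls it that way with about 0.25 N m (3 N at the knob). With the pawl down, teeth catch it at 0, 0.3, 0.6 and 0.9; past 0.95 nothing catches it and it goes home by itself.
- cup_lift_pawl (a joint): Height in m by which pawl and knob of this lift are raised along the upright: 0 down (start, resting against a tooth), stop at 0.026. Over 10 mm clears the 10 mm high teeth; 15 mm is a good lift. A spring of 3 to 5 N pulls it down again.
- cup_middle (a point): Middle of the clear sample cup (49 mm diameter, 66 mm tall) with pink-capped tubes, 33 mm above its underside; it stands loose on the tray of its lift. Its z axis points up when it stands.
- vial_lift_knob (a point): Centre of the knob of the other, identical lift, whose tray carries two small vials; not to be touched.
- vial_lift_crank (a joint): Crank angle of the other lift in rad, 0 at the start; stays there.
- vial_one_middle (a point): Middle of a glass vial, 18 mm diameter, 36 mm tall, standing loose on the other lift's tray; z axis up.
- vial_two_middle (a point): Middle of the second such vial on the other lift's tray; z axis up.
Mind the look-alikes: they are no part of the job. There is more than one size of the part that bears cup_middle; the job needs the smaller.

How it is judged:
On the way:
1. the pawl is lifted clear of the teeth with the crank still wound up (value of joint cup_lift_pawl above 0.009 m and value of joint cup_lift_crank below 0.25 rad), for 0.05 s.
At the end, for the whole second after the job is handed in: The cup lift's crank has turned back to within 0.1 rad of its end stop and is at rest, so that the tray is down; its pawl has dropped to within 4 mm of fully down; the cup stands on the lowered tray, upright within about 11 degrees, its middle 43 to 65 mm above the desk (value of joint cup_lift_crank above 1.15 rad and value of joint cup_lift_pawl below 0.004 m and velocity of joint cup_lift_crank below 0.1 rad/s and angle between cup_middle's own z axis and vertical below 0.2 rad and height (world z) of cup_middle between 0.043 and 0.065 m); the robot touches nothing.
It fails at once if the cup lift's crank runs back faster than 2 rad/s before its last 0.3 rad (velocity of joint cup_lift_crank above 2 rad/s and value of joint cup_lift_crank below 0.95 rad).
It fails at once if the other lift's crank is turned by more than 0.1 rad (value of joint vial_lift_crank above 0.1 rad or value of joint vial_lift_crank below -0.1 rad).
It fails at once if the cup is tipped by more than 30 degrees (angle between cup_middle's own z axis and vertical above 0.52 rad).
It fails at once if a vial on the other lift is tipped by more than 30 degrees or moved by more than 20 mm (angle between any of vial_one_middle, vial_two_middle's own z axis and vertical above 0.52 rad or distance of any of vial_one_middle, vial_two_middle from where it was at the start of the episode above 0.02 m).
It also fails if it takes over 40 s, if anything falls off the work surface, if the arm or the gripper's body presses on something with over 40 N, if the wrist force passes 120 N, or if a joint passes its speed limit or range.

## Working session

There is one attempt and no reset: what is moved stays moved. The work goes in short steps, Python scripts to look and compute and a shell command to move; the robot and the scene stay as the last step left them, time stands still between calls to the robot, and variables do not carry over. Pictures are saved under pics/ and viewed, at most 10 in all, crops included, and the job is handed in when it is done.

```bash
mkdir -p pics
cat > h.py <<'E'
import numpy as np, cv2
from cell import get_state, vision, ticket, find_in, landmark_of, ctrl
def ray(p,u,v):
    f=240/np.tan(np.radians(p["fov_y"])/2); E=np.array(p["extrinsics"])
    d=E[:3,:3]@np.array([(u-p["cx"])/f,(v-p["cy"])/f,1]); return E[:3,3],d
def atz(p,u,v,z):
    o,d=ray(p,u,v); return o+d*(z-o[2])/d[2]
def proj(p,P):
    f=240/np.tan(np.radians(p["fov_y"])/2); E=np.array(p["extrinsics"])
    c=E[:3,:3].T@(np.array(P)-E[:3,3]); return p["cx"]+f*c[0]/c[2],p["cy"]+f*c[1]/c[2]
E
python3 - <<'E'
from h import *
print(get_state()["ee_pos"],get_state()["tcp_rot"],ctrl.hold_point_z)
Z={"cup_lift_knob":.115,"cup_lift_axis":.115,"vial_lift_knob":.115,"cup_middle":.127,"vial_one_middle":.11}
ims=[]
for c in ("side","top"):
    p=vision.grab_frame(c); cv2.imwrite(f"pics/{c}.png",p["pixels"])
    print(c,np.array(p["extrinsics"])[:3,3],p["fov_y"])
    for n in Z:
        for r in landmark_of(p,n)[:4]:
            u,v=r["at"][0]*640,r["at"][1]*480
            print(n,round(r["score"],2),round(u),round(v),atz(p,u,v,Z[n]).round(3))
E
```

```text
[0.17184036 0.5745246  0.23027876] [ 3.13984057e+00 -8.49482729e-05 -2.90799123e-01] 0.0187
side [-0.40448865 -0.59159824  1.15511569] 47.033799780041925
cup_lift_knob 0.6 444 310 [ 0.379 -0.277  0.115]
cup_lift_axis 0.82 421 287 [ 0.399 -0.197  0.115]
vial_lift_knob 0.57 295 202 [0.409 0.244 0.115]
cup_middle 0.83 362 246 [ 0.398 -0.012  0.127]
cup_middle 0.77 407 370 [ 0.184 -0.313  0.127]
top [0.24027533 0.09939758 1.58172642] 44.7689164333861
cup_lift_knob 0.6 467 221 [ 0.39  -0.264  0.115]
cup_lift_axis 0.83 435 217 [ 0.401 -0.185  0.115]
vial_lift_knob 0.43 266 209 [0.427 0.242 0.115]
vial_lift_knob 0.24 440 217 [ 0.402 -0.197  0.115]
cup_middle 0.84 472 283 [ 0.234 -0.27   0.127]
cup_middle 0.53 370 224 [ 0.384 -0.019  0.127]
vial_one_middle 0.39 174 219 [0.403 0.478 0.11 ]
```

View pics/side.png

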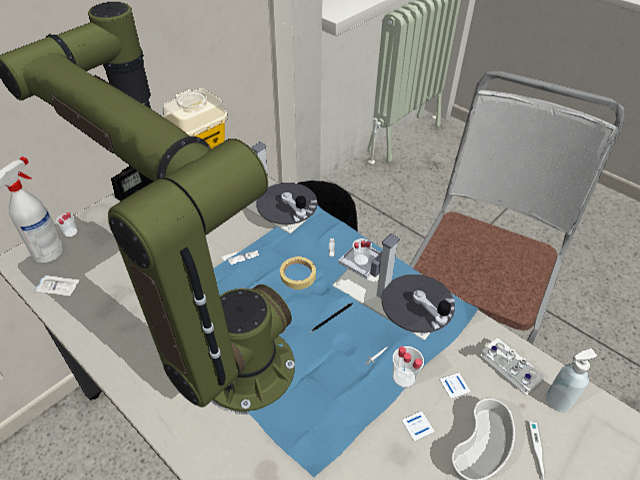

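View pics/top.png

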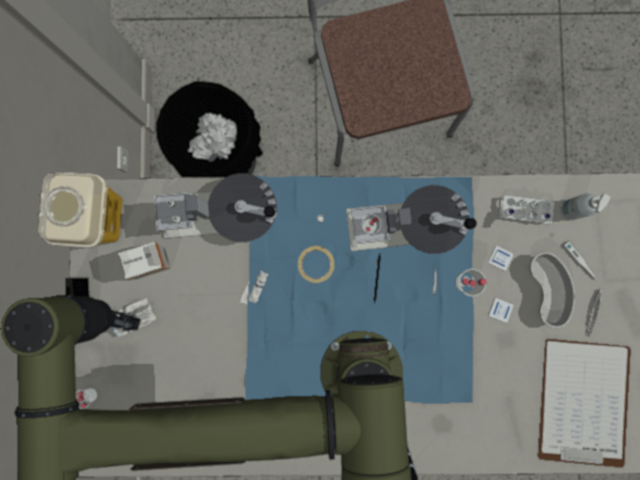

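The side view shows the cup lift with its tray at (362,255), column at (388,262) and knob at (444,307). The vial lift's knob is at (300,202).

Cup candidates in the side view:
- (362,250), on the lift tray. It is smaller and stands on the tray, so it fits.
- (407,368), loose on the desk and larger.
- (66,223), loose at the far left.

So the knob I need is at side (444,307) and top (469,223). I'll confirm that in a crop and triangulate.

Run:
```python
from h import *
ps=[vision.grab_frame(c) for c in ("side","top")]
crops=[]
def tri(uv):
    A=np.zeros((3,3));b=np.zeros(3)
    for p,(u,v) in zip(ps,uv):
        o,d=ray(p,u,v); d=d/np.linalg.norm(d); M=np.eye(3)-np.outer(d,d); A+=M;b+=M@o
    return np.linalg.solve(A,b)
for n in ("cup_lift_knob","cup_lift_axis","cup_middle","vial_lift_knob"):
    uv=[]
    for p in ps:
        r=[(x["at"][0]*640,x["at"][1]*480) for x in landmark_of(p,n)]
        if n=="cup_middle": r=[x for x in r if x[1]<260] 
        print(n,np.round(r,1).tolist())
        if r: uv.append(r[0])
    if len(uv)==2: print(n,tri(uv).round(4))
a=cv2.resize(ps[0]["pixels"][220:345,320:470],(600,500),interpolation=cv2.INTER_CUBIC)
b=cv2.resize(ps[1]["pixels"][175:265,330:490],None,fx=5,fy=5)[:, :]
cv2.imwrite("pics/c1.png",a);
```

```text
cup_lift_knob [[444.2, 308.4]]
cup_lift_knob [[469.3, 221.7]]
cup_lift_knob [ 0.3893 -0.2722  0.1084]
cup_lift_axis [[421.0, 286.2]]
cup_lift_axis [[436.5, 219.3], [468.4, 223.0]]
cup_lift_axis [ 0.3987 -0.1917  0.1146]
cup_middle [[363.2, 248.9]]
cup_middle [[371.6, 222.4]]
cup_middle [ 0.3877 -0.0225  0.1328]
vial_lift_knob [[298.9, 201.1]]
vial_lift_knob [[269.6, 210.3]]
vial_lift_knob [0.4207 0.2357 0.1162]
```

View pics/c1.png

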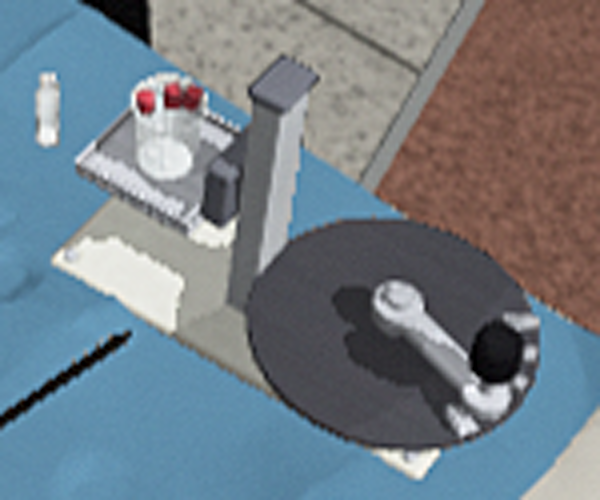

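The crop confirms it: the small cup with pink caps stands on this lift's tray at about (170,125), and its black knob is at crop (497,350), which is side (444,307). The knob-to-axis distance comes out at 0.081 m, which matches the 80 mm given. I'll move there, high and in an arc.

```bash
python3 -m pendant '85 0 0 50 0;85 10 -20 90 -0.08;85 40 -50 100 -0.16;85 75 -80 100 -0.24;85 110 -110 100 -0.32;85 145 -140 100 -0.4;85 180 -170 100 -0.48;85 210 -205 100 -0.56;85 240 -240 100 -0.64;85 260 -280 100 -0.72' 40
python3 -m pendant '85 10 -45 0 -0.07;85 15 -94 0 -0.07;85 20 -143 0 -0.07;85 25 -192 0 -0.07;85 25 -241 0 -0.07;85 20 -290 0 -0.07;85 10 -338 0 -0.07;85 0 -386 0 -0.07;85 -10 -434 0 -0.07;85 -20 -480 0 -0.07'
```

```text
time_s: 2.1
ee_pos: [0.4332, 0.2933, 0.3307]
tcp_rot: [3.141, -0.0, -1.014]
contact_force: [0.2, 0.1, -0.2]
opening: 0.0853
grip_force: 0.0
time_s: 3.1
ee_pos: [0.411, -0.1871, 0.3317]
tcp_rot: [-3.141, -0.001, -1.081]
contact_force: [1.1, 0.4, -0.1]
opening: 0.0852
grip_force: 0.0
```

```bash
python3 -m pendant '85 -12 -40 0 0;85 -24 -84 -20 0;85 -24 -84 -60 0;85 -24 -84 -60 0'
python3 - <<'E'
from h import *
p=vision.grab_frame("wrist"); cv2.imwrite("pics/w.png",p["pixels"])
print(get_state()["ee_pos"],np.array(p["extrinsics"])[:3,3])
print(proj(p,[.388,-.271,.115]))
for n in ("cup_lift_knob","cup_lift_axis"):
    for r in landmark_of(p,n)[:2]:
        u,v=r["at"][0]*640,r["at"][1]*480; print(n,round(r["score"],2),round(u),round(v),atz(p,u,v,.115).round(4))
    if n=="cup_lift_knob":
        for r in find_in(p,n)[:2]: print((np.array(r["extent"])*[640,480,640,480]).round(),r["score"])
E
```

```text
time_s: 3.5
ee_pos: [0.3857, -0.269, 0.2652]
tcp_rot: [3.136, 0.008, -1.083]
contact_force: [0.5, 0.4, -1.7]
opening: 0.0854
grip_force: 0.0
[ 0.38678925 -0.26916195  0.26921394] [ 0.42667491 -0.34394293  0.40654142]
(np.float64(320.29613705788194), np.float64(213.64962196121186))
cup_lift_knob 0.7 326 212 [ 0.3843 -0.274   0.115 ]
[309. 192.  38.  45.] 0.58
cup_lift_axis 0.64 264 283 [ 0.4021 -0.1956  0.115 ]
```

View pics/w.png

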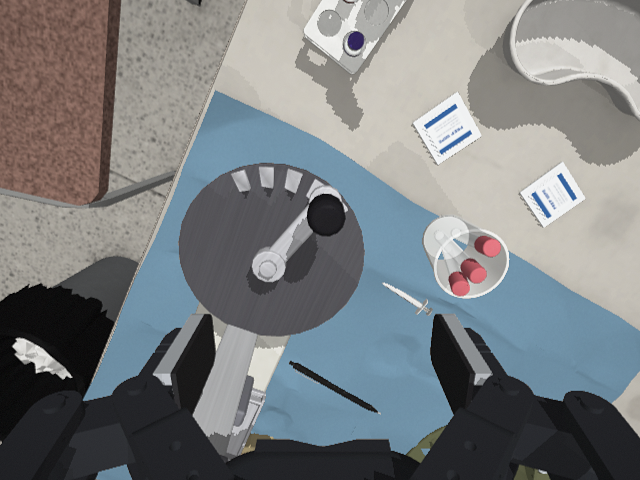

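The wrist view shows the knob at (326,214) and the axis at (267,266). That puts the knob at about (0.386,-0.273) and the axis at about (0.401,-0.194), 0.080 m apart as expected. I'll descend and grip.

```bash
python3 -m pendant '85 -1 -2 -40 0;85 -1 -2 -80 0;85 -1 -2 -120 0;85 -1 -2 -150 0;85 -1 -2 -174 0;85 -1 -2 -174 0;50 -1 -2 -174 0'
python3 -m pendant '25 0 0 0 0;20 0 0 0 0;20 0 0 0 0;20 0 0 0 0;20 0 0 0 0' 40
```

```text
time_s: 4.4
ee_pos: [0.3884, -0.2712, 0.0998]
tcp_rot: [-3.14, -0.003, -1.079]
contact_force: [-0.1, -0.1, 0.8]
opening: 0.073
grip_force: 0.0
time_s: 4.9
ee_pos: [0.3851, -0.2731, 0.0997]
tcp_rot: [3.137, -0.002, -1.082]
contact_force: [-11.0, -4.0, 9.0]
opening: 0.0286
grip_force: 39.4
```

```bash
python3 -m pendant '20 0 0 4 0;20 0 0 8 0;20 0 0 12 0;20 0 0 16 0;20 0 0 17 0;20 0 0 17 0'
python3 - <<'E'
from h import *
print(get_state()["ee_pos"],get_state()["grip_force"])
a0=np.arctan2(-.0790,-.0145)
for k in range(0,31): a=a0+1.25*k/30; print(k,(80*np.array([np.cos(a)-np.cos(a0),np.sin(a)-np.sin(a0)])).round(1))
p=vision.grab_frame("side")
cv2.imwrite("pics/s2.png",cv2.resize(p["pixels"][240:345,370:490],None,fx=5,fy=5,interpolation=cv2.INTER_CUBIC))
E
```

```text
time_s: 5.5
ee_pos: [0.3871, -0.2731, 0.1152]
tcp_rot: [3.141, -0.004, -1.082]
contact_force: [1.5, -8.5, -4.7]
opening: 0.0283
grip_force: 40.3
[ 0.38707184 -0.27305995  0.11518568] 40.32488465309143
0 [0. 0.]
1 [ 3.3 -0.5]
2 [ 6.6 -0.9]
3 [ 9.9 -1.2]
4 [13.3 -1.3]
5 [16.6 -1.3]
6 [19.9 -1.1]
7 [23.2 -0.8]
8 [26.5 -0.4]
9 [29.8  0.2]
10 [33.1  0.9]
11 [36.3  1.7]
12 [39.5  2.7]
13 [42.6  3.8]
14 [45.7  5.1]
15 [48.8  6.4]
16 [51.7  7.9]
17 [54.7  9.5]
18 [57.5 11.3]
19 [60.3 13.1]
20 [63.  15.1]
21 [65.6 17.2]
22 [68.1 19.3]
23 [70.5 21.6]
24 [72.9 24. ]
25 [75.1 26.5]
26 [77.2 29.1]
27 [79.2 31.7]
28 [81.1 34.5]
29 [82.9 37.3]
30 [84.6 40.2]
```

View pics/s2.png

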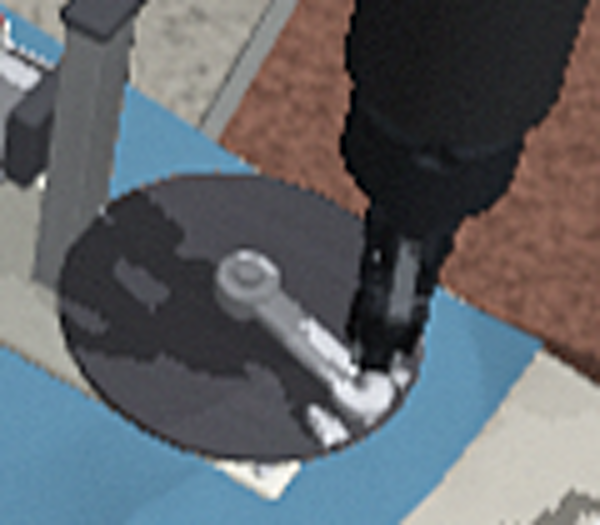

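The pictures show the fingers on the knob and the crank still wound up. The -4.7 N vertical force is the pawl spring, so the knob is lifted. Now I'll turn it back slowly.

```bash
python3 -m pendant '20 3.3 -1 0 0;20 6.6 -1.9 0 0;20 9.9 -2.2 0 0;20 13.3 -2.3 0 0;20 16.6 -2.3 0 0;20 19.9 -2.1 0 0;20 23.2 -1.8 0 0;20 26.5 -1.4 0 0;20 29.8 -0.8 0 0;20 33.1 -0.1 0 0'
```

```text
time_s: 6.55
ee_pos: [0.4212, -0.2726, 0.115]
tcp_rot: [-3.14, -0.004, -1.081]
contact_force: [3.9, -6.4, -3.9]
opening: 0.0286
grip_force: 40.3
```

```bash
python3 -m pendant '20 3.2 0.5 0 0;20 6.4 1.3 0 0;20 9.5 2.4 0 0;20 12.6 3.6 0 0;20 15.7 5 0 0;20 18.7 6.5 0 0;20 21.7 8.1 0 0;20 24.5 9.9 0 0;20 27.3 11.7 0 0;20 30 13.6 0 0'
```

```text
time_s: 7.55
ee_pos: [0.4517, -0.2581, 0.1148]
tcp_rot: [-3.139, -0.003, -1.081]
contact_force: [5.5, -3.1, -3.9]
opening: 0.0285
grip_force: 40.4
```

```bash
python3 -m pendant '20 2.8 1.9 0 0;20 5.5 3.9 0 0;20 8.1 6 0 0;20 10.6 8.2 0 0;20 13 10.6 0 0;20 15.2 13.2 0 0;20 17.2 15.8 0 0;20 19.1 18.6 0 0;20 20.9 21.4 0 0;20 22.6 24.3 0 0'
```

```text
time_s: 8.55
ee_pos: [0.471, -0.2359, 0.1147]
tcp_rot: [3.135, -0.003, -1.082]
contact_force: [-3.5, -17.7, -4.1]
opening: 0.0289
grip_force: 40.7
```

The tangential force of about -17 N shows the crank is on its end stop. I'll ease off, lower the pawl and release.

```bash
python3 -m pendant '20 -1 -2 0 0;20 -1 -2 -5 0;20 -1 -2 -10 0;20 -1 -2 -15 0;20 -1 -2 -16 0;20 -1 -2 -16 0'
python3 -m pendant '40 0 0 0 0;60 0 0 0 0;70 0 0 0 0;70 0 0 0 0;70 0 0 0 0;70 0 0 30 0;70 0 0 70 0;70 0 0 110 0;70 0 0 150 0;70 0 0 170 0'
```

```text
time_s: 9.15
ee_pos: [0.4708, -0.2371, 0.0998]
tcp_rot: [3.139, -0.002, -1.081]
contact_force: [-2.1, -6.7, 2.0]
opening: 0.0286
grip_force: 41.4
time_s: 10.15
ee_pos: [0.4722, -0.2359, 0.2727]
tcp_rot: [-3.138, -0.004, -1.081]
contact_force: [0.0, -0.5, 0.3]
opening: 0.0699
grip_force: 0.0
```

Run:
```python
from h import *
p=vision.grab_frame("side")
a=cv2.resize(p["pixels"][220:345,320:470],(600,500),interpolation=cv2.INTER_CUBIC);cv2.imwrite("pics/end.png",a)
q=vision.grab_frame("wrist")
for pic in (p,q):
  for n,z in (("cup_lift_knob",.115),("cup_middle",.055)):
    for r in landmark_of(pic,n)[:2]:
        u,v=r["at"][0]*640,r["at"][1]*480; print(n,round(r["score"],2),round(u),round(v),atz(pic,u,v,z).round(4))
```

```text
cup_lift_knob 0.72 451 282 [ 0.4627 -0.2403  0.115 ]
cup_middle 0.94 409 370 [ 0.2281 -0.2963  0.055 ]
cup_middle 0.6 362 266 [ 0.3981 -0.0157  0.055 ]
cup_lift_knob 0.95 330 214 [ 0.4694 -0.2408  0.115 ]
cup_lift_knob 0.53 369 292 [ 0.4058 -0.1943  0.115 ]
cup_middle 0.75 543 265 [ 0.2445 -0.2818  0.055 ]
```

View pics/end.png

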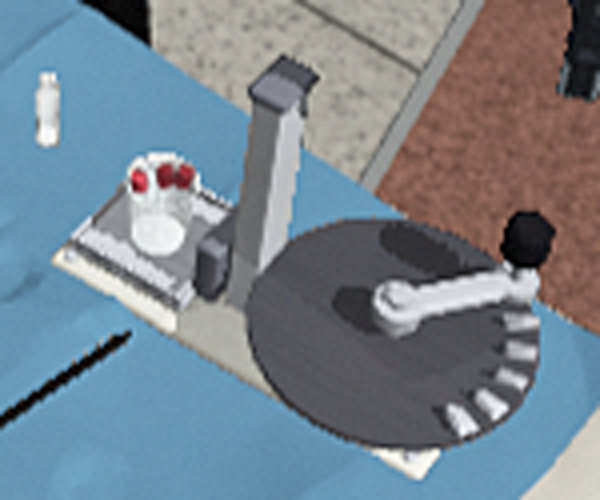

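The end picture shows the tray down on the foot with the cup upright at (160,205). The crank is past every tooth, the knob is down at (527,240), and the gripper is clear.

```bash
python3 -c "
from cell import ticket; print(ticket.job_done())"
```

```text
the job is handed in; nothing more can be done
None
```

The cup lift's tray is all the way down with the cup standing on it, the pawl dropped back in, the gripper clear and the other lift untouched; the job is handed in, and no verdict came back.

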